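# Dock the flashlight and click the charger on

## Task

Put the flashlight on charge: take it from the clear tray and push it down into the charging holder on the ledge until it snaps under both spring clips, right way up (black rubber dot on top) and lens towards the red clip, and let go of it. Then press the holder's orange push-push button fully down at least once (a charge starts only on a fresh click); nobody can see how its latch stands, and the first click may or may not catch, so click until it stays locked down, take the fingers off it, then touch it again lightly without clicking it, to be sure that it is locked, and back off. Leave the whistle, the red headlamp, the loose carabiner and the black toggle switch undisturbed.

Things in the scene. Friction and masses are not known exactly. Their poses are not given: they have to be found in the camera images.
- flashlight: Flat aluminium pocket flashlight, 120 long (x), 30 wide (y), 26 high (z), 120-200 g. Origin: centre of its underside; +x to the lens, z up; a black rubber dot marks the top at (-30, 0). Middle 104 mm: a plain box; the ends are rounded noses (radius 8 about a cross axis at x = +-52, z = 12; 20 wide). Starts right way up on the tray's floor, heading up to about 100 degrees from the holder's, either way.
- lens (a point): Centre of the yellowish lens on the flashlight's dark nose, at (60, 0, 13) in the flashlight's frame.
- button: Orange round push-push button, 25 across, on the top of the grey box beside the holder, at (0, -98) in the holder's frame; it moves straight down. Origin: centre of its top. Popped up, its top is 48 above the ledge (12 proud of the box); locked down, 43; fully pressed it stops at about 39.5. It starts popped up, its latch in a hidden state: the first full press either locks it or lets it pop up again.
- button_collar (a point): Foot of the button on top of its box (fixed to the holder: 90 in x, 60 in y, 36 high), at (0, -98, 36) in the holder's frame. The button's spring: 3 N popped up, 4.5 N locked, 6 to 8 N fully down. A press to 8 or more below popped up clicks it; apart from a first click that may not catch, each click changes it over on release (up to locked, locked to up). Touching with under 3 N changes nothing.
- holder: Holder fixed to the ledge: base plate 200 (x) by 70 (y) by 4. Origin: centre of its underside, z up, +x to the red clip's end. Black saddles at x = +-36 (16 long) carry the flashlight, its underside 14 above the origin, centred at x = y = 0; their cheeks leave 35 between them and reach 26.5 above the ledge, tops rounded. |x| under 28 is free for fingers above the plate.
- clip_red: Red-lipped steel leaf clip at the holder's +x end, hinged at its foot and sprung inwards. Origin: hinge, at (63, 0, 6) in the holder's frame. Its round lip (radius 5, 24 wide) is 28 above that and reaches in to x = 57.5; its top is 44 above the ledge. A nose pushed down spreads it 2.5 mm, then it snaps over the nose; both clips together take 10 to 20 N down.
- clip_plain: The same clip, plain steel, at the holder's -x end: origin (-63, 0, 6) in the holder's frame, mirrored. Inside both clips small posts at x = +-54 to 58, y = +-15, 20 high, keep the flashlight's shoulders from sliding endways (2 mm play).
- tray: Clear acrylic tray, fixed: 270 (x) by 250 (y), 20 high, walls and floor 4 thick. Origin: centre of its underside. Either the tray or the holder is on the left; the pegboard stands between them.
- pegboard: Stainless pegboard panel standing upright on the ledge, fixed: 280 long (x), 10 thick (y), 150 high, on a foot 50 wide, two carabiners on its hooks, standing out to 30 from its middle plane. Origin: centre of its underside.
- whistle: Yellow plastic whistle, 52 long (x), 18 wide, 18 high, lying in the tray beside the flashlight, about 62 to 70 from the flashlight's long axis. Origin: centre of its underside. Leave alone.
- headlamp: Red headlamp, 40 (x) by 70 (y) by 40 high, on the ledge beside the holder, on its +y side. Origin: centre of its underside. Leave alone.
- spare_carabiner: Aluminium carabiner lying flat beyond the holder's +x end, 47 (x) by 87 (y), 9 thick. Origin: its middle, at its underside. Leave alone.
- toggle (a joint): Black toggle switch of the closet light on a block beyond the holder's -x (plain clip) end: 0 as it stands, up to 1 rad when thrown. Leave alone.
- toggle_tip (a point): Middle of the ball (radius 13) on the end of the toggle's lever, about 50 above the ledge; its block is 70 by 50, 25 high.
Things that resemble listed ones, but are neither listed nor needed, are in the scene too. Of the things like the flashlight, leave any that is turquoise; of the rest the smaller one is meant.

How it is judged (in metres and radians):
On the way, in this order (a step that is already met when the one before it is completed fails the run):
1. the flashlight is snapped home under both clips, right way up, lens towards the red clip, and let go (x of flashlight in the frame of holder between -0.0035 and 0.0035 m and y of flashlight in the frame of holder between -0.005 and 0.005 m and z of flashlight in the frame of holder between 0.011 and 0.017 m and angle between the x axis of flashlight and the x axis of holder, either way round below 0.07 rad and angle between flashlight's own z axis and vertical below 0.1 rad and x of lens in the frame of holder above 0.05 m and contact force between the fingers and flashlight below 0.1 N), for 0.2 s.
2. with the flashlight in the holder, the fingers press the button down (top under 41 mm above the ledge) (x of flashlight in the frame of holder between -0.0035 and 0.0035 m and y of flashlight in the frame of holder between -0.005 and 0.005 m and z of flashlight in the frame of holder between 0.011 and 0.017 m and angle between the x axis of flashlight and the x axis of holder, either way round below 0.07 rad and angle between flashlight's own z axis and vertical below 0.1 rad and x of lens in the frame of holder above 0.05 m and z of button in the frame of holder below 0.041 m and contact force between the fingers and button above 0.5 N), for 0.02 s.
3. the button stays locked down with the fingers off it (z of button in the frame of holder between 0.0415 and 0.045 m and contact force between the fingers and button below 0.05 N), for 0.2 s.
4. the fingers touch the locked button again (at least 0.3 N) without clicking it (z of button in the frame of holder between 0.0415 and 0.045 m and contact force between the fingers and button above 0.3 N), for 0.02 s.
At the end, for the whole second after the job is handed in: Flashlight at rest and released in the holder under both clips: within 3.5 mm lengthwise and 5 mm sideways of its middle, underside 11 to 17 mm above the ledge, in line within 4 degrees, level, right way up, lens to the red clip; button locked, its top 41.5 to 45 mm above the ledge (x of flashlight in the frame of holder between -0.0035 and 0.0035 m and y of flashlight in the frame of holder between -0.005 and 0.005 m and z of flashlight in the frame of holder between 0.011 and 0.017 m and angle between the x axis of flashlight and the x axis of holder, either way round below 0.07 rad and angle between flashlight's own z axis and vertical below 0.1 rad and x of lens in the frame of holder above 0.05 m and z of button in the frame of holder between 0.0415 and 0.045 m and linear speed of flashlight below 0.02 m/s and contact force between the fingers and flashlight below 0.05 N); the robot touches nothing.
It fails at once if the whistle is shifted more than 15 mm (distance of whistle from where it was at the start of the episode above 0.015 m).
It fails at once if the headlamp is shifted more than 15 mm (distance of headlamp from where it was at the start of the episode above 0.015 m).
It fails at once if the loose carabiner is shifted more than 15 mm (distance of spare_carabiner from where it was at the start of the episode above 0.015 m).
It fails at once if the toggle switch is moved (value of joint toggle above 0.2 rad).
It also fails if it takes over 67 s, if anything falls off the work surface, if the arm or the gripper's body presses on something with over 40 N, if the wrist force passes 120 N, or if a joint passes its speed limit or range.

## Robot

A 6-joint arm with a two-finger parallel gripper is mounted at the origin on the work surface. World frame = base frame: x ahead of the robot, y to its left, z up, the work surface at z = 0. Lengths are in m, angles in degrees, forces in N, time in s.
With the tool pointing down it reaches from about 0.4 to 0.825 m from the base axis. Payload 7 kg.
Tool frame: the origin (TCP) lies at the very end of the fingers, on their centre line; the grasp point (between the pads) lies hold_point_z behind it (hold_point_z is the distance from the TCP to the grasp point, in m); z points along the fingers, y is the direction in which the jaws open and shut (so a half turn about z gives the same grasp; the last joint's range is limited). The gripper opens to 88 mm and grips with 3 to 60 N. Pads are 19 mm wide; open, the fingers measure 130 mm over their backs; the gripper's body (78 mm by 193 mm) begins 47 mm behind the grasp point.
Start: joints at [-60.499, 20.546, 0.682, 0, -70.136, -16.507], TCP at [0.152, -0.658, 0.227] pointing down, gripper open.
Joint ranges: [-176.03, 176.03], [-82.01, 121.73], [-58.28, 71.71], [-173.87, 95.51], [-174.79, -0.11], [-173.66, 173.66]. Speed limits (degrees/s): [136.94, 136.94, 172.46, 180, 180, 180].

## Interface

Orientations are given as [roll, pitch, yaw] about the fixed x, y, z axes, in that order (R = Rz(yaw) Ry(pitch) Rx(roll)).
In Python, from plant import get_obs, snapshot, close_job, hold_point_z gives the robot as it stands. The module is installed in compiled form; this text tells all that it offers.
- The arm moves only by the tool jog_arm, never from a script. Its argument "commands" is a list of rows, each a list of 4 numbers: the shift along the world's x, y, z in mm, then the turn about the world's z in degrees. In form: [[x, y, z, turn], ...]. A call has exactly 10 rows; each row shifts and turns the commanded pose from where the row before left it; what a row does not reach is not made up. A row lasts 1/12 s, in which the tool goes at most 41.7 mm and 7.16 degrees, less where a joint would pass 70% of its speed; a pose out of reach is approached as far as the arm can. A call is refused whole if a number of a shift passes 41.7 or a number of a turn 7.16, either way. A call with a gripper value outside its range is refused whole. "fingers" is the finger opening in mm, from 0 to 87.6, set as the call begins (left out, the last holds). The fingers move at their own pace and stop on an object; the grip force is fixed at half the most. Time passes only in rows, so rows that do not move let the fingers close, or fill a call up. It gives the time, the measured TCP pose, the force and the opening at its end, in the units of the state.
- get_obs(): the state, without advancing time (a new reading comes with each control period).
- snapshot(name): name is "scene" or "side" or "wrist"; returns a dict with "image" (480x640x3 uint8, red, green, blue), "fov_y" (degrees; the focal length in pixels is half the picture's height over the tangent of half this angle, whatever the lens; pixels are square), "cx", "cy" (the principal point, pixels), "rvec" (rotation vector, rad) and "tvec" (3), from world to camera coordinates, as OpenCV has them; the wrist camera has in their place "mount" (4x4, takes a point from camera to tool coordinates, whose origin is the TCP and whose axes are the flange's). Camera axes: x right, y down, z forward; pixel columns grow to the right and rows downward; lengths in m; the calibration is good to about 2 mm. A picture is of the moment at which its call begins: read the wrist's pose just before it. There is no depth.
- close_job(): hands the job in, once; it reports no verdict.
The state is a dict: "clock": time; "joint_pos": joint angles; "qvel": joint speeds; "tau": joint torques, N m; "tool_pos": TCP position; "orientation": TCP orientation; "force": force on the tool from outside, world axes, zero at the start; "moment": the same for the moment, N m; "opening": finger opening in m.
Only numpy, scipy, OpenCV 4.12 (cv2) and the standard library are available. Lean on these libraries where they do the work, as an engineer would, in place of code of your own. Each camera call takes 0.05 s, during which the arm holds its last target.

## Working session

There is one attempt and no reset: what is moved stays moved. The work goes in short steps, Python scripts to look and compute and a tool call to move; the robot and the scene stay as the last step left them, time stands still between calls to the robot, and variables do not carry over. Pictures are saved under pics/ and viewed, and the job is handed in when it is done.

Besides the shell and the picture viewer there is one more tool, called after "Call:" as name(argument=value, ...) on one line, values as JSON. jog_arm: Moves the arm, as the interface text tells. Its arguments: {"type":"object","properties":{"commands":{"type":"array","items":{"type":"array","items":{"type":"number"}}},"fingers":{"type":"number"}},"required":["commands"]}

```bash
mkdir -p pics; cat > h.py <<'E'
import numpy as np, cv2
from plant import get_obs, snapshot, close_job, hold_point_z
from scipy.spatial.transform import Rotation as R
def cam(name):
    o=get_obs(); s=snapshot(name); h=s['image'].shape[0]
    f=h/2/np.tan(np.radians(s['fov_y'])/2)
    K=np.array([[f,0,s['cx']],[0,f,s['cy']],[0,0,1]])
    if 'rvec' in s:
        Rm=cv2.Rodrigues(np.array(s['rvec'],float))[0]; t=np.array(s['tvec'],float).ravel()
    else:
        T=np.eye(4); T[:3,:3]=R.from_euler('xyz',o['orientation'],degrees=True).as_matrix(); T[:3,3]=o['tool_pos']
        M=np.linalg.inv(T@np.array(s['mount'])); Rm=M[:3,:3]; t=M[:3,3]
    return s['image'],K,Rm,t
def save(n,im): cv2.imwrite('pics/'+n+'.png',cv2.cvtColor(im,cv2.COLOR_RGB2BGR))
def ray(c,px,z):
    im,K,Rm,t=c; d=Rm.T@np.linalg.inv(K)@np.array([px[0],px[1],1.]); o=-Rm.T@t
    return o+d*(z-o[2])/d[2]
def proj(c,P):
    im,K,Rm,t=c; p=K@(Rm@np.array(P,float)+t); return p[:2]/p[2]
E
python3 - <<'E'
from h import *
import pickle
print(get_obs(), hold_point_z)
d={}
for n in ['scene','side','wrist']:
    c=cam(n); save(n+'0',c[0]); d[n]=c; print(n,-c[2].T@c[3], c[1][0,0])
pickle.dump(d,open('d0.pkl','wb'))
E
```

```text
{'clock': 0.0, 'joint_pos': array([-6.04989858e+01,  2.05913202e+01,  6.34440654e-01, -1.94320304e-02,
       -7.01355939e+01, -1.65069845e+01]), 'qvel': array([ 0.01079292, -0.05919261, -0.03950319,  0.02890451, -0.09693029,
        0.01764875]), 'tau': array([-2.16271983e-04, -5.82713413e+01,  2.93057799e+01,  6.99729100e+00,
        6.75010946e-03, -1.94868935e-04]), 'tool_pos': array([ 0.1516381 , -0.65725336,  0.22563121]), 'orientation': array([ 1.79906147e+02, -8.76264149e-03, -1.67012581e+02]), 'force': array([-0.69635088,  0.02270147,  0.18042722]), 'moment': array([-0.01565984,  0.00560625, -0.03537262]), 'opening': 0.08778519492980882} 0.0188
scene [0.86260666 0.5262428  1.23749355] 607.5615005131398
side [-0.00566649  0.98749763  0.78389332] 543.8235200733653
wrist [ 0.08226782 -0.67435588  0.38380521] 377.2065885380982
```

View pics/scene0.png

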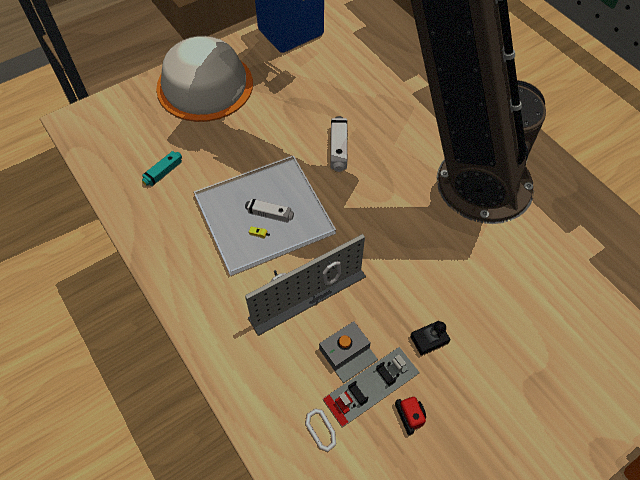

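View pics/side0.png

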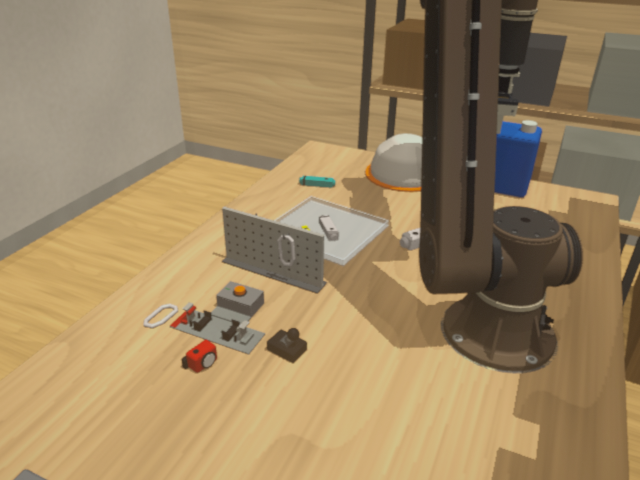

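View pics/wrist0.png

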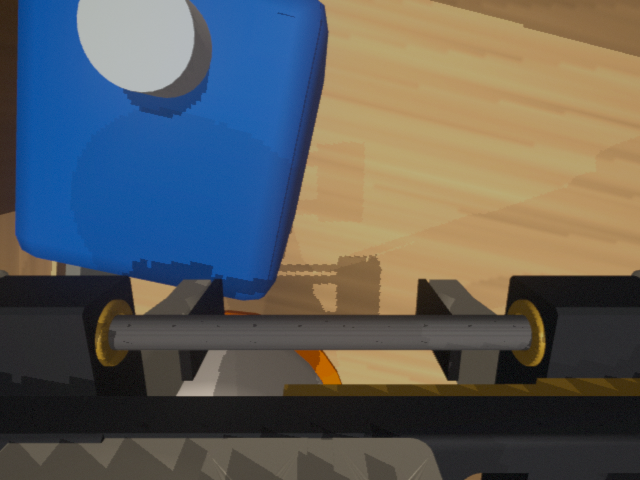

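The scene picture shows a white light in the tray at (270,210) with the yellow whistle at (259,232). A larger white light lies outside the tray at (339,143) and a turquoise one at (162,168). The holder is at about (370,385), with its red clip at (338,403) and the button at (345,342). The tray light fits: it isn't turquoise, it's the smaller white one, and it's in the tray. I'll confirm this in an enlarged crop.

```bash
python3 - <<'E'
import pickle,cv2,numpy as np
from h import *
d=pickle.load(open('d0.pkl','rb')); c=d['scene']
im=c[0]
a=cv2.resize(im[110:260,190:370],None,fx=4,fy=4,interpolation=cv2.INTER_CUBIC); save('crA',a)
b=cv2.resize(im[310:460,295:455],None,fx=4.8,fy=4,interpolation=cv2.INTER_CUBIC)
b=cv2.resize(im[310:460,295:455],None,fx=4,fy=4,interpolation=cv2.INTER_CUBIC); save('crB',b)
for n,p in dict(fl=(270,210),big=(339,143),holder=(372,385),red=(338,403),btn=(345,342),wh=(259,232)).items(): print(n,ray(c,p,.02).round(3))
E
```

```text
fl [ 0.498 -0.222  0.02 ]
big [ 0.239 -0.299  0.02 ]
holder [0.555 0.262 0.02 ]
red [0.634 0.253 0.02 ]
btn [0.546 0.155 0.02 ]
wh [ 0.553 -0.184  0.02 ]
```

View pics/crA.png

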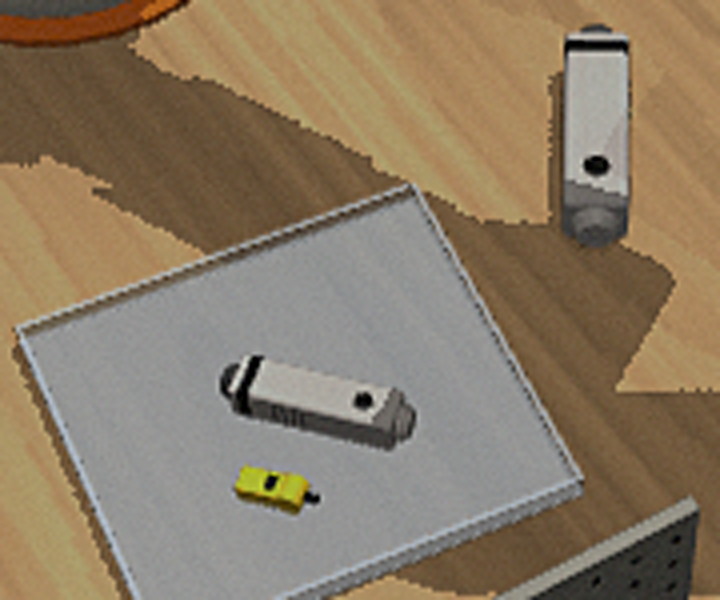

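View pics/crB.png

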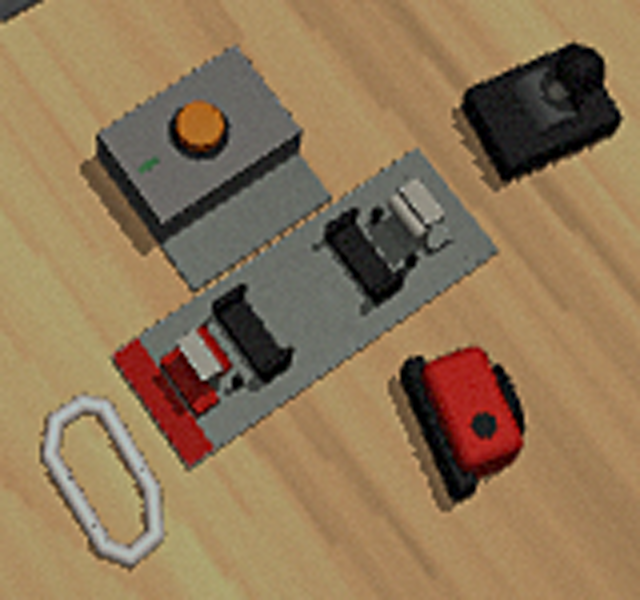

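The enlarged crop confirms it. The tray light has its dark strap and nose at the left, crop (230,380), and its rubber dot on top at crop (363,400). The grey light outside the tray is clearly larger. Holder corners show in crop B at (113,358), (418,150), (498,250) and (192,468).

```bash
python3 - <<'E'
import pickle,cv2,numpy as np
from h import *
d=pickle.load(open('d0.pkl','rb')); c=d['scene']
f=lambda p:(295+p[0]/4-.4,310+p[1]/4-.4)
g=lambda p:(190+p[0]/4-.4,110+p[1]/4-.4)
co=np.array([ray(c,f(p),.004) for p in [(113,358),(418,150),(498,250),(192,468)]]); print(co.round(4))
print('holder',co.mean(0), [np.linalg.norm(co[i]-co[(i+1)%4]).round(4) for i in range(4)])
x=(co[0]+co[3]-co[1]-co[2]); print('yaw',np.degrees(np.arctan2(x[1],x[0])))
print('btn',ray(c,f((199,127)),.048),'toggle ball',ray(c,f((585,70)),.05),'headl',ray(c,f((480,415)),.04))
print('carab',ray(c,f((103,480)),.009))
dot=ray(c,g((363,400)),.030); lens=ray(c,g((229,378)),.017); 
print('dot',dot,'lens',lens); v=lens-dot; print(np.hypot(*v[:2]),np.degrees(np.arctan2(v[1],v[0])), 'c',dot[:2]+v[:2]/3)
print('whistle',ray(c,g((272,485)),.018))
print('tray',[ray(c,g(p),.02).round(3) for p in [(412,186),(20,330),(582,490)]])
print('peg top', [ray(c,p,.15).round(3) for p in [(365,238),(248,291)]])
for n,p in dict(helmtop=(205,40),helmrim=(205,115),h2=(253,85)).items(): print(n,ray(c,p,.0 if n!='helmtop' else .15).round(3))
print('blue',ray(c,(285,50),0),ray(c,(323,35),0))
E
```

```text
[[0.6517 0.2254 0.004 ]
 [0.4531 0.2256 0.004 ]
 [0.453  0.2929 0.004 ]
 [0.6506 0.2935 0.004 ]]
holder [0.55208655 0.2593305  0.004     ] [np.float64(0.1985), np.float64(0.0673), np.float64(0.1976), np.float64(0.0681)]
yaw 0.0579785775289895
btn [0.55371799 0.16180601 0.048     ] toggle ball [0.36839708 0.25166192 0.05      ] headl [0.52538146 0.35966977 0.04      ]
carab [0.69124456 0.27410308 0.009     ]
dot [ 0.48018984 -0.20321861  0.03      ] lens [ 0.5346489  -0.27086431  0.017     ]
0.08684313142240195 -51.163740812445816 c [ 0.49834286 -0.22576718]
whistle [ 0.55340568 -0.18967924  0.018     ]
tray [array([ 0.362, -0.331,  0.02 ]), array([ 0.623, -0.372,  0.02 ]), array([ 0.405, -0.082,  0.02 ])]
peg top [array([0.41, 0.03, 0.15]), array([ 0.676, -0.002,  0.15 ])]
helmtop [ 0.393 -0.694  0.15 ]
helmrim [ 0.473 -0.6    0.   ]
h2 [ 0.307 -0.623  0.   ]
blue [ 0.15491257 -0.69215949  0.        ] [ 0.02559681 -0.68267736  0.        ]
```

Call:
jog_arm(commands=[[0, 0, 40, 0], [0, 0, 40, 0], [20, 30, 20, 0], [20, 40, 0, 0], [20, 40, 0, 0], [20, 40, 0, 0], [20, 40, 0, 0], [20, 40, 0, 0], [20, 40, 0, 0], [20, 40, 0, 0]])

```text
clock: 0.98
tool_pos: [0.3024, -0.3649, 0.3265]
orientation: [180.0, 0.0, -167.0]
force: [1.2, -0.2, 0.5]
opening: 0.0878
```

The holder's centre is near (0.552, 0.259) with yaw near 0. The flashlight is near (0.498, -0.226) heading about -51°. Next I'll turn the tool across the light and look from above with the wrist camera.

Call:
jog_arm(commands=[[25, 10, -8, -7.1], [25, 10, -8, -7.1], [25, 10, -8, -7.1], [25, 10, -8, -7.1], [25, 10, -8, -7.1], [25, 10, -8, -7.1], [25, 10, -8, -7.1], [25, 10, -8, -7.1], [25, 10, -8, -7.1], [0, 0, 0, 0]], fingers=56)

```text
clock: 1.82
tool_pos: [0.5299, -0.2749, 0.2516]
orientation: [-179.9, -0.2, 128.7]
force: [-0.8, 0.2, -0.0]
opening: 0.0563
```

```bash
python3 - <<'E'
from h import *
import pickle
o=get_obs(); print(o['joint_pos'].round(1),o['orientation'].round(2),o['tool_pos'].round(4))
c=cam('wrist'); save('w1',c[0]); pickle.dump(c,open('w1.pkl','wb'))
E
```

```text
[  -8.7   12.5   -7.2   -0.   -70.5 -132.6] [-1.7991e+02 -1.6000e-01  1.2869e+02] [ 0.5299 -0.2749  0.2516]
```

View pics/w1.png

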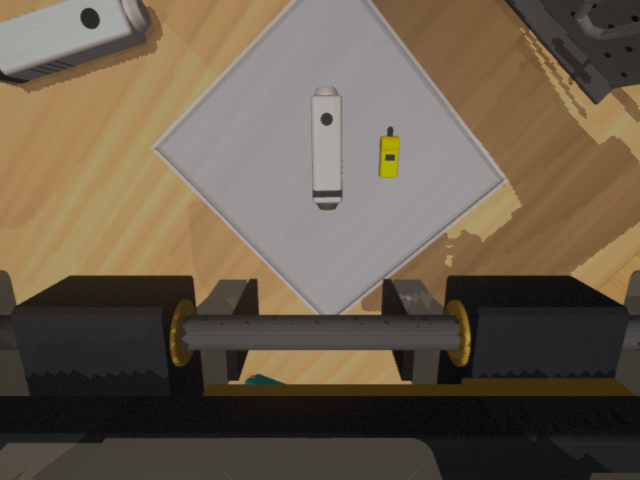

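The wrist view shows the light upright in the image, with its dot at (326,119) and the dark strap and nose at (326,200). The whistle is to its right at (390,155). I'll measure the light by masks.

```bash
python3 - <<'E'
from h import *
import pickle
c=pickle.load(open('w1.pkl','rb')); im=c[0]
sub=im[80:215,300:355].astype(int)
g=sub.min(2); print(g[75,:].tolist())
m=((g>182)).astype(np.uint8)
m=cv2.morphologyEx(m,cv2.MORPH_OPEN,np.ones((3,3)))
n,l,s,ce=cv2.connectedComponentsWithStats(m)
for i in range(1,n):
    if s[i,4]>40: print(s[i],ce[i]+[300,80])
i=1+np.argmax(s[1:,4]); r=cv2.minAreaRect(np.argwhere(l==i)[:,::-1].astype(np.float32)); print(r)
for p in cv2.boxPoints(r): print(p+[300,80],ray(c,p+[300,80],.03).round(4))
mk=(sub.max(2)<70).astype(np.uint8); n,l,s,ce=cv2.connectedComponentsWithStats(mk)
for i in range(1,n):
    if s[i,4]>10: print('dark',s[i],ce[i]+[300,80],ray(c,ce[i]+[300,80],.03).round(4))
save('w1c',cv2.resize(im[75:220,290:420],None,fx=4,fy=4,interpolation=cv2.INTER_CUBIC))
E
```

```text
[149, 148, 149, 149, 149, 149, 149, 148, 149, 149, 146, 127, 125, 143, 156, 161, 163, 164, 163, 162, 162, 162, 159, 161, 163, 161, 162, 161, 163, 159, 159, 158, 161, 161, 160, 158, 159, 161, 160, 154, 136, 115, 129, 145, 149, 149, 148, 149, 148, 147, 149, 148, 147, 147, 149]Traceback (most recent call last):
  File "<stdin>", line 11, in <module>
    return _wrapfunc(a, 'argmax', axis=axis, out=out, **kwds)
    return bound(*args, **kwds)
ValueError: attempt to get argmax of an empty sequence
```

```bash
python3 - <<'E'
from h import *
import pickle
c=pickle.load(open('w1.pkl','rb')); im=c[0]
g=cv2.GaussianBlur(im,(3,3),0).min(2).astype(int)
for r in range(100,190,10):
    x=g[r,300:355]; print(r,x[8:46].tolist())
mk=(im.max(2)[80:215,300:355]<75).astype(np.uint8); n,l,s,ce=cv2.connectedComponentsWithStats(mk)
for i in range(1,n):
    if s[i,4]>8: print('dark',s[i],ce[i]+[300,80],ray(c,ce[i]+[300,80],.03).round(4))
save('w1c',cv2.resize(im[75:220,290:420],None,fx=4,fy=4,interpolation=cv2.INTER_CUBIC))
E
```

```text
100 [147, 144, 138, 137, 146, 157, 164, 167, 166, 165, 164, 163, 163, 162, 163, 164, 163, 162, 162, 162, 162, 161, 162, 162, 162, 160, 158, 157, 157, 159, 157, 148, 132, 124, 135, 144, 147, 147]
110 [149, 147, 141, 136, 142, 154, 162, 166, 167, 165, 163, 163, 163, 163, 163, 164, 163, 162, 161, 161, 161, 161, 162, 162, 162, 160, 158, 157, 157, 159, 158, 150, 134, 126, 136, 145, 147, 148]
120 [149, 148, 141, 132, 137, 151, 161, 165, 166, 165, 162, 152, 123, 85, 60, 52, 52, 52, 52, 52, 52, 53, 55, 67, 102, 139, 156, 157, 158, 159, 157, 149, 133, 126, 135, 144, 146, 146]
130 [149, 148, 141, 132, 137, 150, 159, 164, 165, 165, 163, 162, 162, 161, 161, 162, 162, 162, 161, 161, 162, 161, 160, 161, 161, 160, 158, 157, 157, 159, 157, 149, 133, 126, 136, 145, 147, 147]
140 [148, 148, 142, 134, 136, 147, 157, 162, 164, 164, 163, 162, 162, 161, 161, 162, 162, 161, 161, 161, 161, 160, 159, 160, 161, 160, 159, 158, 158, 159, 158, 151, 135, 127, 136, 146, 148, 148]
150 [150, 149, 145, 137, 135, 144, 155, 161, 163, 164, 163, 162, 161, 161, 161, 162, 162, 161, 161, 162, 162, 160, 159, 159, 160, 159, 1
[... 181 characters left out ...]
8, 160, 161, 160, 159, 160, 161, 159, 151, 135, 123, 127, 140, 146, 147]
170 [147, 146, 146, 140, 134, 138, 151, 159, 162, 164, 164, 163, 162, 162, 161, 162, 162, 161, 160, 161, 162, 161, 159, 160, 161, 161, 160, 160, 161, 161, 159, 151, 136, 129, 137, 146, 148, 148]
180 [147, 148, 147, 142, 136, 139, 150, 158, 162, 164, 164, 164, 163, 163, 162, 163, 163, 162, 161, 162, 163, 162, 160, 159, 161, 161, 161, 161, 161, 162, 160, 152, 137, 125, 129, 140, 147, 148]
dark [22 33 10 12 95] [326.49473684 118.76842105] [ 0.4816 -0.2049  0.03  ]
dark [ 13 110  29   7 164] [327.26219512 193.45731707] [ 0.5276 -0.2603  0.03  ]
dark [ 18 124  19   5  66] [327.68181818 206.21212121] [ 0.5361 -0.2702  0.03  ]
```

View pics/w1c.png

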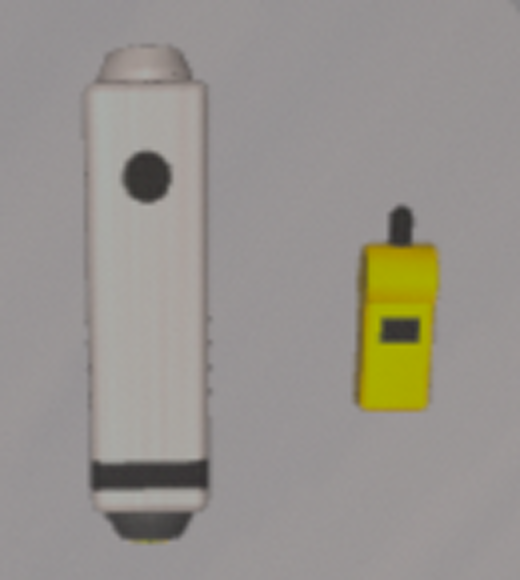

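```bash
python3 - <<'E'
from h import *
import pickle
c=pickle.load(open('w1.pkl','rb'))
a=ray(c,(326.5,118.77),.03); b=ray(c,(327.26,193.46),.03); v=b-a; print('hd',np.degrees(np.arctan2(v[1],v[0])),np.hypot(*v[:2]))
u=v[:2]/np.hypot(*v[:2]); print('from dot',a[:2]+u*.03)
p=ray(c,(290+150/4-.4,75+84/4-.4),.03);q=ray(c,(290+151.5/4-.4,75+510/4-.4),.03); w=q-p
print('ends',(p+q)/2,np.hypot(*w[:2]),np.degrees(np.arctan2(w[1],w[0])))
print('whistle',ray(c,(390,155),.018))
o=get_obs(); print(o['tool_pos'],o['orientation'])
E
```

```text
hd -50.33993208940851 0.07206379814735053
from dot [ 0.50071615 -0.22797069]
ends [ 0.50107372 -0.22768165  0.03      ] 0.10178910869949126 -50.7119304405914
whistle [ 0.55378048 -0.1913083   0.018     ]
[ 0.5283111  -0.27559054  0.25242939] [-1.79891729e+02 -1.51790615e-01  1.29097953e+02]
```

Call:
jog_arm(commands=[[-14, 24, 0, 0.4], [-14, 24, 0, 0], [0, 0, -30, 0], [0, 0, -40, 0], [0, 0, -40, 0], [0, 0, -30, 0], [0, 0, -20, 0], [0, 0, -5, 0], [0, 0, 0, 0], [0, 0, 0, 0]])

```text
clock: 2.7
tool_pos: [0.4997, -0.2293, 0.0908]
orientation: [180.0, 0.1, 129.5]
force: [0.1, 0.1, 1.0]
opening: 0.0559
```

```bash
python3 - <<'E'
from h import *
P=[];O=[]
for i in range(3):
    o=get_obs(); P.append(o['tool_pos']);O.append(o['orientation']); c=cam('wrist')
print(np.array(P).round(4),np.array(O).round(2))
save('w2',c[0])
E
```

```text
[[ 0.4997 -0.2293  0.0908]
 [ 0.5003 -0.2292  0.0913]
 [ 0.5004 -0.2292  0.0914]] [[1.7997e+02 6.0000e-02 1.2954e+02]
 [1.7991e+02 1.2000e-01 1.2953e+02]
 [1.7989e+02 1.3000e-01 1.2952e+02]]
```

View pics/w2.png

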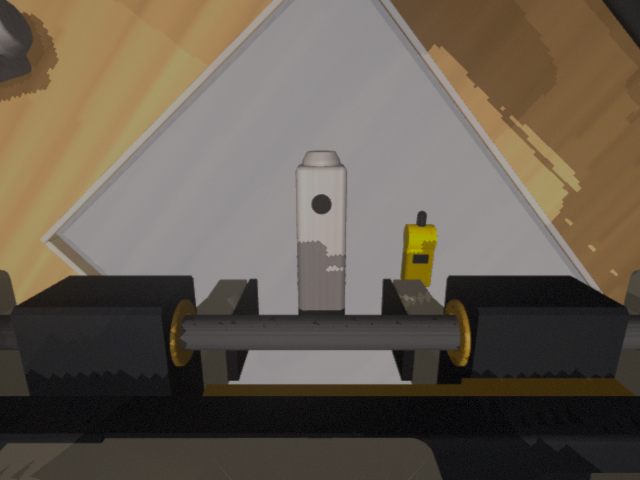

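The light sits centred between the fingers: light column 321, finger centre about 320. I'll narrow the opening a little to clear the whistle at (420,255), then go down.

Call:
jog_arm(commands=[[0.5, 1, 0, 0], [0, 0, -5, 0], [0, 0, -15, 0], [0, 0, -15, 0], [0, 0, -15, 0], [0, 0, -15, 0], [0, 0, -10, 0], [0, 0, -6, 0], [0, 0, -3, 0], [0, 0, 0, 0]], fingers=46)

```text
clock: 3.68
tool_pos: [0.4996, -0.2278, 0.0052]
orientation: [-180.0, -0.0, 129.5]
force: [0.1, -1.0, -0.1]
opening: 0.0462
```

```bash
python3 - <<'E'
from h import *
c=cam('wrist'); o=get_obs(); print(o['tool_pos'],o['force'],o['opening'])
save('w3',c[0])
E
```

```text
[ 0.49992823 -0.22787175  0.00575708] [-0.10265271 -0.34732137  0.72357854] 0.045835276087727785
```

View pics/w3.png

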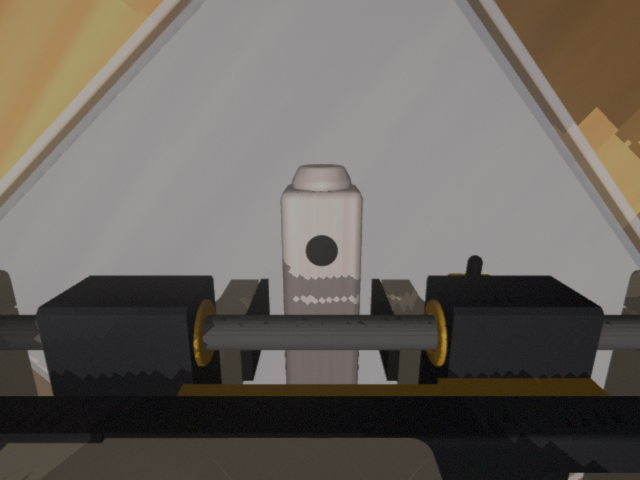

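The light is between the fingers with its dot at (321,250), and the whistle is clear on the right. I'll close the fingers.

Call:
jog_arm(commands=[[0, 0, 0, 0], [0, 0, 0, 0], [0, 0, 0, 0], [0, 0, 0, 0], [0, 0, 0, 0], [0, 0, 0, 0], [0, 0, 0, 0], [0, 0, 0, 0], [0, 0, 0, 0], [0, 0, 0, 0]], fingers=20)

```text
clock: 4.57
tool_pos: [0.5001, -0.2279, 0.0062]
orientation: [180.0, 0.0, 129.5]
force: [-0.6, 0.9, 5.7]
opening: 0.0299
```

```bash
python3 - <<'E'
from h import *
c=cam('wrist'); o=get_obs(); print(o['tool_pos'],o['orientation'],o['force'],o['opening'])
im=c[0]; save('w4',im)
mk=(im.max(2)[200:290,290:360]<60).astype(np.uint8); n,l,s,ce=cv2.connectedComponentsWithStats(mk)
for i in range(1,n):
    if s[i,4]>50:
        p=ray(c,ce[i]+[290,200],.03); T=R.from_euler('xyz',o['orientation'],degrees=True).as_matrix()
        print(s[i],ce[i]+[290,200],p,T.T@(p-o['tool_pos']))
E
```

```text
[ 0.50011919 -0.22784204  0.00614545] [1.79966391e+02 4.11453121e-02 1.29507742e+02] [-0.85696943  1.17523893  5.76434002] 0.029761534573262038
[ 16  35  29  28 648] [319.75       248.72530864] [ 0.48147311 -0.20474733  0.03      ] [ 0.02966362  0.00032028 -0.02387568]
```

It's gripped at an opening of 29.8 mm. The dot sits at tool x = +29.7 mm, so the grasp is centred. I'll lift the light and carry it over the pegboard.

Call:
jog_arm(commands=[[0, 0, 10, 0], [0, 0, 20, 0], [0, 0, 30, 0], [0, 0, 40, 0], [0, 0, 40, 0], [0, 0, 40, 0], [0, 0, 30, 0], [0, 10, 10, 0], [0, 20, 0, 0], [0, 30, 0, 0]])

```text
clock: 5.45
tool_pos: [0.4994, -0.1681, 0.2264]
orientation: [179.9, 0.0, 129.3]
force: [0.9, -0.2, -2.0]
opening: 0.0298
```

Call:
jog_arm(commands=[[4, 35, 0, 5], [5, 40, 0, 5], [5, 40, 0, 5], [5, 40, 0, 5], [5, 40, 0, 5], [5, 40, 0, 5], [5, 40, 0, 5], [5, 40, 0, 5], [5, 40, 0, 5], [5, 30, 0, 5]])

```text
clock: 6.28
tool_pos: [0.5479, 0.2201, 0.2252]
orientation: [-180.0, -0.0, 179.8]
force: [0.4, -0.2, -1.4]
opening: 0.0299
```

```bash
python3 - <<'E'
from h import *
import pickle
o=get_obs(); print(o['joint_pos'].round(1),o['tool_pos'],o['orientation'],o['force'],o['opening'])
d={}
for n in ['wrist','scene']:
    c=cam(n); save(n+'5',c[0]); d[n]=c
pickle.dump(d,open('d5.pkl','wb'))
E
```

```text
[  40.8   12.7  -10.4   -0.   -66.9 -131. ] [0.54786138 0.22006584 0.22521091] [-1.79997612e+02 -4.75206685e-02  1.79798774e+02] [ 0.35032922 -0.21028832 -1.44079579] 0.029937416017770294
```

View pics/wrist5.png

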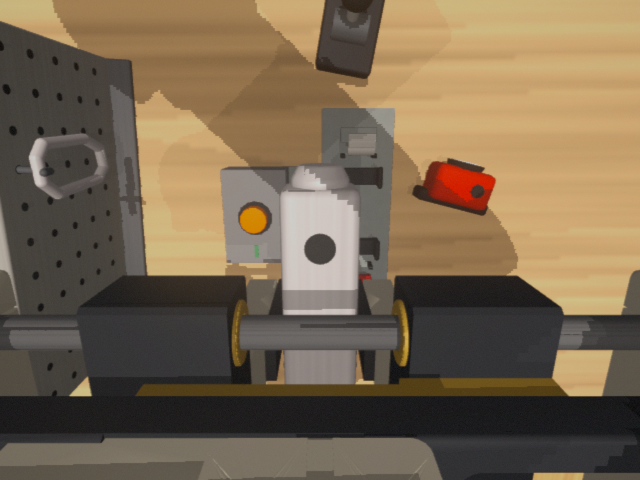

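The light hangs level in the grip with its dot at (319,249). The holder is behind it: the plain end's corners are at (321,108) and (394,108), the button at (253,219), the toggle at the top and the headlamp at the right. I'll measure the holder from this view and again from the scene camera.

```bash
python3 - <<'E'
from h import *
import pickle
d=pickle.load(open('d5.pkl','rb')); c=d['wrist']; im=c[0]
save('w5c',cv2.resize(im[90:290,210:410],None,fx=3,fy=3,interpolation=cv2.INTER_CUBIC))
save('s5c',cv2.resize(d['scene'][0][290:450,280:450],None,fx=3.7,fy=3.7,interpolation=cv2.INTER_CUBIC))
E
```

```text
(no output)
```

View pics/w5c.png

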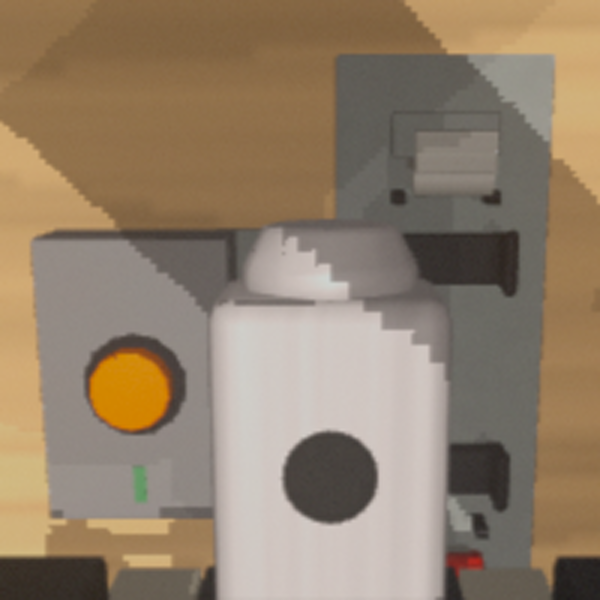

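View pics/s5c.png

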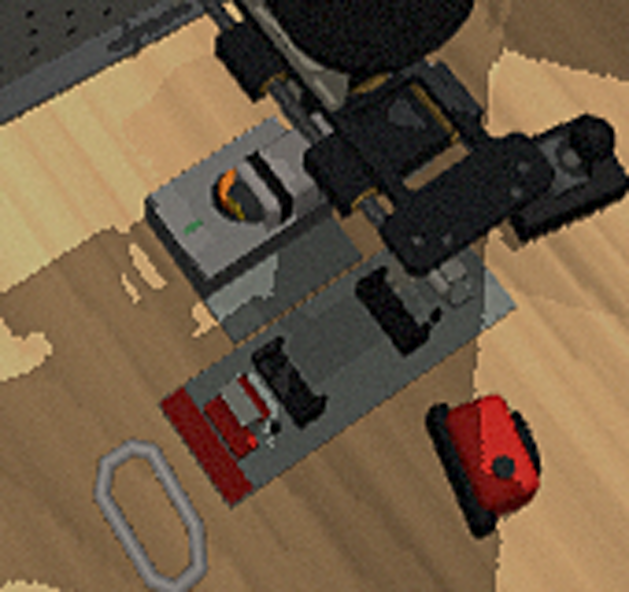

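```bash
python3 - <<'E'
from h import *
import pickle
d=pickle.load(open('d5.pkl','rb')); c=d['wrist']
f=lambda p:(210+p[0]/3-.33,90+p[1]/3-.33)
A=ray(c,f((336,56)),.004);B=ray(c,f((553,56)),.004);C=ray(c,f((533,540)),.004)
print(A,B,C,np.linalg.norm(A-B))
v=C-B; print('yaw',np.degrees(np.arctan2(v[1],v[0])), 'centre', (A+B)/2+[.1,0,0])
im=c[0].astype(int); m=((im[:,:,0]>150)&(im[:,:,2]<60)&(im[:,:,1]>80)&(im[:,:,1]<190)).astype(np.uint8)
n,l,s,ce=cv2.connectedComponentsWithStats(m)
for i in range(1,n):
    if s[i,4]>150: print(s[i],ce[i],'btn',ray(c,ce[i],.048))
o=get_obs(); p=ray(c,(319.3,248.8),o['tool_pos'][2]+.0241); print('dot',p,o['tool_pos'])
s=d['scene']; g=lambda p:(280+p[0]/3.7-.36,290+p[1]/3.7-.36)
E1=ray(s,g((163,405)),.004);E2=ray(s,g((236,506)),.004);E3=ray(s,g((516,304)),.004); print(E1,E2,E3)
# edge check of box top far side etc.
print('plain saddle cheek',ray(c,f((516,264)),.0265), 'red',ray(c,f((507,475)),.0265))
E
```

```text
[0.4533063  0.22098897 0.004     ] [0.45345375 0.28985899 0.004     ] [0.61661412 0.29100836 0.004     ] 0.06887017058164736
yaw 0.4036092757230007 centre [0.55338003 0.25542398 0.004     ]
[240 207  27  27 549] [252.70309654 219.88888889] btn [0.55207596 0.15799519 0.048     ]
dot [0.51808662 0.21927806 0.24855133] [0.54842771 0.22120854 0.22445133]
[0.65022661 0.22637591 0.004     ] [0.64898966 0.294074   0.004     ] [0.45255992 0.29240168 0.004     ]
plain saddle cheek [0.51650147 0.27724383 0.0265    ] red [0.5855553  0.27717435 0.0265    ]
```

The wrist view puts the holder at y = 0.2555 and the scene view at 0.259. I'll move above it, lower to z = 0.10, and measure again closer.

Call:
jog_arm(commands=[[2, 18, 0, 0.3], [2.5, 18, 0, 0], [0, 0, -10, 0], [0, 0, -25, 0], [0, 0, -35, 0], [0, 0, -30, 0], [0, 0, -20, 0], [0, 0, -5, 0], [0, 0, 0, 0], [0, 0, 0, 0]])

```text
clock: 7.22
tool_pos: [0.5538, 0.2534, 0.1014]
orientation: [180.0, 0.0, 179.8]
force: [-0.1, -0.8, -1.0]
opening: 0.0297
```

```bash
python3 - <<'E'
from h import *
import pickle
d={}
for n in ['wrist','scene','side']:
    o=get_obs(); print(o['tool_pos'],o['orientation'])
    c=cam(n); d[n]=c
save('w6',d['wrist'][0])
save('s6c',cv2.resize(d['scene'][0][290:450,280:450],None,fx=3.7,fy=3.7,interpolation=cv2.INTER_CUBIC))
save('d6c',cv2.resize(d['side'][0][250:380,130:310],None,fx=4,fy=4,interpolation=cv2.INTER_CUBIC))
pickle.dump(d,open('d6.pkl','wb'))
E
```

```text
[0.55382537 0.25341076 0.10141048] [1.79996592e+02 4.52313941e-02 1.79788943e+02]
[0.5541601  0.25377996 0.10213665] [1.79934487e+02 1.08701436e-01 1.79795706e+02]
[0.55421648 0.25387786 0.10241557] [1.79905027e+02 1.34551220e-01 1.79798495e+02]
```

View pics/w6.png

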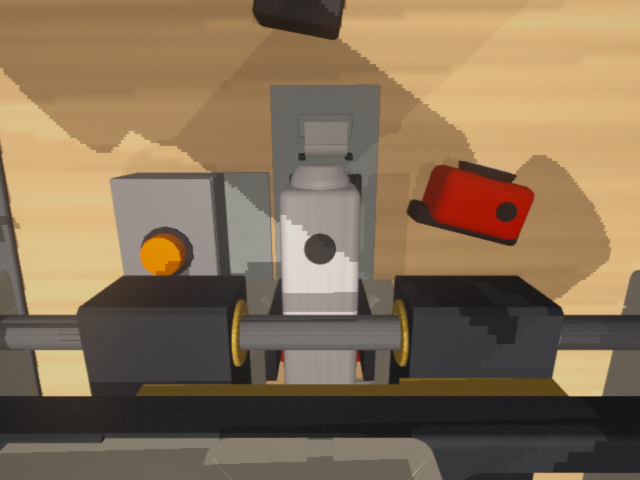

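View pics/s6c.png

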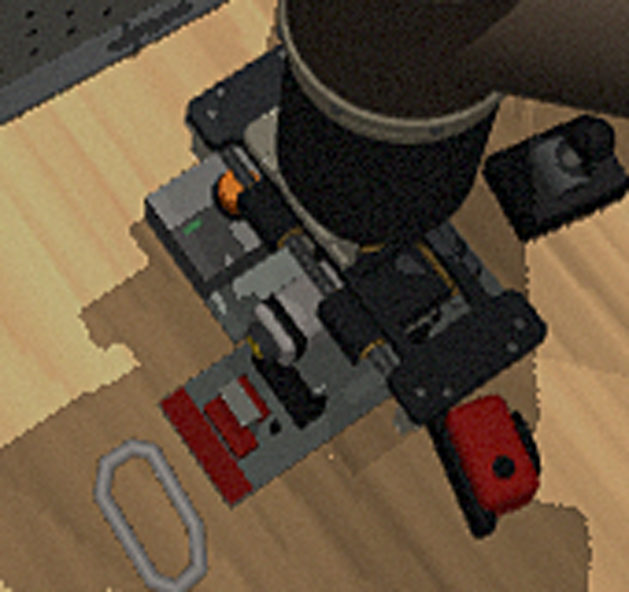

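View pics/d6c.png

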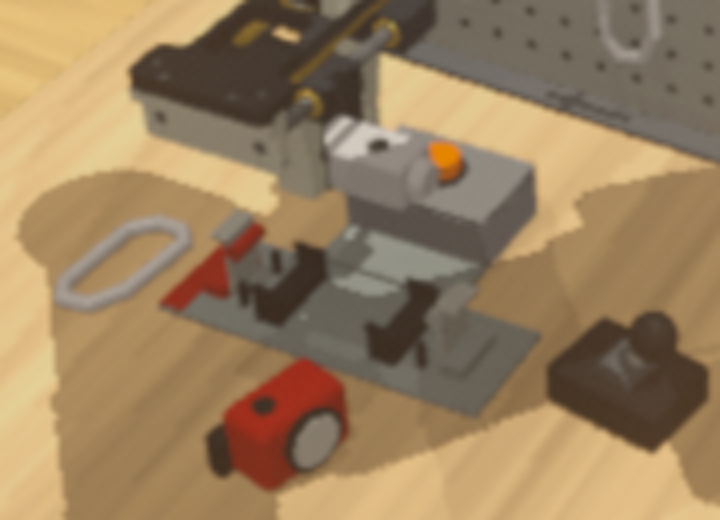

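The wrist view shows the plate's plain end at (271,86)-(379,86), the plain clip's lip at about (326,137), and the dot at (319,249).

```bash
python3 - <<'E'
from h import *
import pickle
d=pickle.load(open('d6.pkl','rb')); c=d['wrist']; im=c[0]
save('w6c',cv2.resize(im[75:285,255:395],None,fx=4,fy=2.8,interpolation=cv2.INTER_CUBIC))
g=cv2.GaussianBlur(im,(3,3),0).astype(int)
print('rowprof col300', g[78:96,300,2].tolist())
for r in (92,100,110,160):
    print(r,g[r,262:282].sum(1).tolist(),g[r,368:390].sum(1).tolist())
E
```

```text
rowprof col300 [75, 75, 76, 78, 79, 80, 84, 89, 93, 94, 94, 94, 94, 94, 94, 94, 94, 94]
92 [343, 342, 343, 341, 341, 344, 343, 332, 311, 302, 304, 303, 303, 303, 302, 300, 300, 299, 299, 298] [297, 298, 297, 297, 298, 298, 300, 300, 301, 302, 299, 304, 324, 341, 343, 342, 344, 345, 346, 347, 346, 346]
100 [353, 353, 354, 354, 354, 353, 350, 339, 318, 303, 303, 306, 308, 308, 305, 306, 305, 303, 302, 301] [296, 297, 299, 300, 299, 299, 301, 302, 304, 304, 301, 309, 332, 350, 353, 353, 354, 355, 353, 356, 356, 357]
110 [364, 364, 363, 362, 362, 362, 363, 352, 327, 304, 299, 300, 303, 301, 301, 301, 301, 300, 301, 302] [300, 301, 301, 301, 301, 300, 300, 299, 299, 296, 296, 315, 342, 359, 362, 362, 361, 361, 361, 361, 361, 362]
160 [356, 355, 354, 353, 354, 355, 354, 353, 351, 340, 315, 298, 297, 300, 301, 302, 302, 301, 301, 301] [340, 340, 339, 338, 338, 340, 341, 337, 331, 335, 360, 376, 380, 381, 381, 381, 380, 380, 379, 380, 380, 380]
```

View pics/w6c.png

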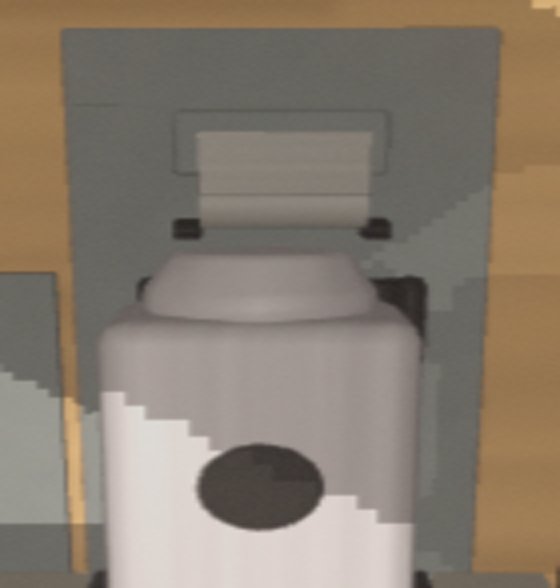

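```bash
python3 - <<'E'
from h import *
import pickle
d=pickle.load(open('d6.pkl','rb')); c=d['wrist']
L=lambda p,z:print(ray(c,p,z).round(4))
w=lambda x,y:(255+x/4-.37,75+y/2.8-.32)
for r,a,b in((92,269.9,380),(110,270,379.9),(160,271.7,378)): 
    A=ray(c,(a,r),.004);B=ray(c,(b,r),.004);print(((A+B)/2).round(4),(B-A).round(4))
print('end');L((300,84),.004);L((360,84),.004)
print('lip top far/near');L(w(284.5,131),.044);L(w(284.5,193),.044)
print('posts');L(w(187,220),.020);L(w(376,220),.020)
print('cheek near corner');L(w(425,280),.0265)
o=.102
print('light dot, shoulder, nose');L(w(260,486),o+.0241);L(w(256.5,330),o+.0241); L(w(257,255),o+.010)
im=c[0].astype(int); m=((im[:,:,0]>150)&(im[:,:,2]<60)&(im[:,:,1]>80)&(im[:,:,1]<190)).astype(np.uint8)
n,l,s,ce=cv2.connectedComponentsWithStats(m)
for i in range(1,n):
    if s[i,4]>150: print(s[i],ce[i],'btn');L(ce[i],.048)
# side, scene: dot of light in side view vs scene
sd=d['side'];sc=d['scene']
print('side dot');L2=ray(sd,(130+378/4-.4,250+146/4-.4),o+.0241);print(L2)
print('side plate corners',[ray(sd,(130+p[0]/4-.4,250+p[1]/4-.4),.004).round(4) for p in [(160,305),(476,415),(540,337)]])
E
```

```text
[0.4573 0.256  0.004 ] [0.0002 0.0698 0.    ]
[0.4681 0.2561 0.004 ] [0.0002 0.0706 0.    ]
[0.4996 0.256  0.004 ] [0.0001 0.0706 0.    ]
end
[0.4525 0.2403 0.004 ]
[0.4526 0.2781 0.004 ]
lip top far/near
[0.4763 0.256  0.044 ]
[0.488  0.2561 0.044 ]
posts
[0.4944 0.2413 0.02  ]
[0.4944 0.2706 0.02  ]
cheek near corner
[0.5069 0.2779 0.0265]
light dot, shoulder, nose
[0.5234 0.2528 0.1261]
[0.5027 0.2525 0.1261]
[0.4945 0.2525 0.112 ]
[ 141  237   40   38 1219] [160.04265792 255.73913043] btn
[0.5518 0.1584 0.048 ]
side dot
[0.52328585 0.2553122  0.1261    ]
side plate corners [array([0.6492, 0.2924, 0.004 ]), array([0.4515, 0.2928, 0.004 ]), array([0.4509, 0.227 , 0.004 ])]
```

In the same wrist image the holder's centre is at (0.552, 0.256) and the light's at (0.5545, 0.2527), and the side view agrees. So I'll correct by (-2.5, +3.3), lower to just above the clips, and check again.

Call:
jog_arm(commands=[[-2.5, 3.3, 0, 0.2], [0, 0, -10, 0], [0, 0, -15, 0], [0, 0, -12, 0], [0, 0, -5, 0], [0, 0, 0, 0], [0, 0, 0, 0], [0, 0, 0, 0], [0, 0, 0, 0], [0, 0, 0, 0]])

```text
clock: 8.2
tool_pos: [0.551, 0.2568, 0.0593]
orientation: [180.0, 0.1, 180.0]
force: [-0.6, -0.5, -1.7]
opening: 0.0297
```

```bash
python3 - <<'E'
from h import *
import pickle
d={}
for n in ['wrist','side']:
    o=get_obs(); print(o['tool_pos'],o['orientation'],o['force'])
    c=cam(n); d[n]=c
save('w7c',cv2.resize(d['wrist'][0][50:290,230:410],None,fx=4,fy=2.5,interpolation=cv2.INTER_CUBIC))
save('d7c',cv2.resize(d['side'][0][280:370,160:280],None,fx=6,fy=6,interpolation=cv2.INTER_CUBIC))
pickle.dump(d,open('d7.pkl','wb'))
E
```

```text
[0.55101955 0.25676668 0.0592501 ] [1.79955527e+02 5.21407039e-02 1.79996216e+02] [-0.57581898 -0.48978953 -1.65446099]
[0.55095208 0.25669603 0.05913704] [1.79961755e+02 4.29072422e-02 1.79995433e+02] [ 0.37085331 -0.32374723 -1.87598522]
```

View pics/w7c.png

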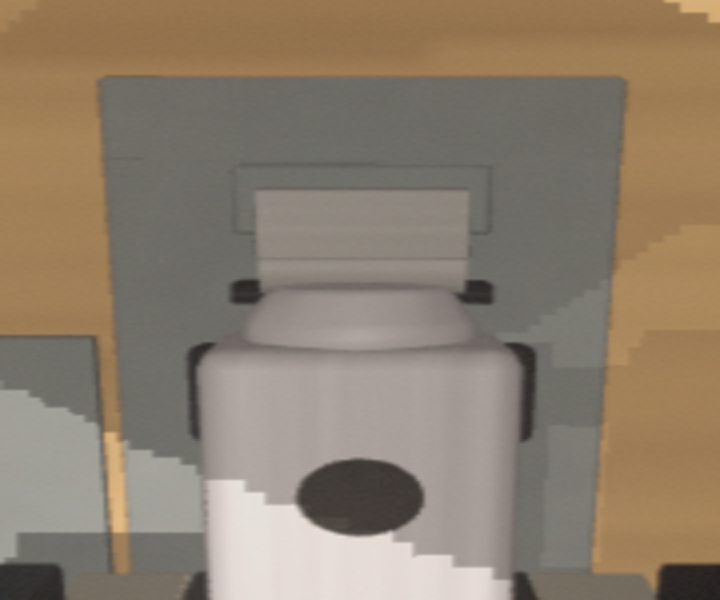

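View pics/d7c.png

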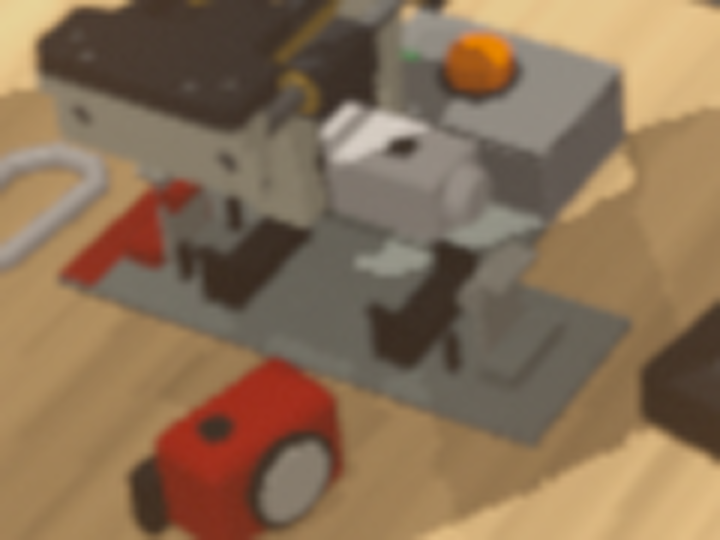

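Sideways the picture is symmetric: crop centre columns are light 360, lip, posts and cheeks 361.5, and plate 362. Now the lengthwise check.

```bash
python3 - <<'E'
from h import *
import pickle
d=pickle.load(open('d7.pkl','rb')); c=d['wrist']
w=lambda x,y:(230+x/4-.37,50+y/2.5-.3)
L=lambda n,p,z:print(n,ray(c,p,z).round(4))
o=.0592
L('end',w(360,76),.004);L('lip back(-63-ish) ',w(361,190),.044);L('lip near',w(361,259),.044)
L('postL top back',w(245,283),.02);L('postR',w(480,283),.02);L('postfront',w(480,303),.02)
L('cheek back',w(530,345),.0265);L('cheek front top',w(532,440),.0265)
L('dot',w(360,496),o+.0241);L('shoulder top',w(360,350),o+.0241);L('nose',w(360,285),o+.010)
E
```

```text
end [0.4527 0.2558 0.004 ]
lip back(-63-ish)  [0.4764 0.256  0.044 ]
lip near [0.4883 0.256  0.044 ]
postL top back [0.4943 0.2411 0.02  ]
postR [0.4943 0.2713 0.02  ]
postfront [0.4984 0.2714 0.02  ]
cheek back [0.5061 0.2774 0.0265]
cheek front top [0.5259 0.2783 0.0265]
dot [0.5207 0.256  0.0833]
shoulder top [0.499  0.2559 0.0833]
nose [0.4909 0.2559 0.0692]
```

Lengthwise the light is at x = 0.5508 and the holder at 0.5524, so I'll shift +1.4 mm and push down in small steps, watching the force.

Call:
jog_arm(commands=[[1.4, 0, 0, 0], [0, 0, -5, 0], [0, 0, -5, 0], [0, 0, -5, 0], [0, 0, -4, 0], [0, 0, -3, 0], [0, 0, -3, 0], [0, 0, -3, 0], [0, 0, 0, 0], [0, 0, 0, 0]])

```text
clock: 9.13
tool_pos: [0.5524, 0.2568, 0.0306]
orientation: [180.0, 0.0, -180.0]
force: [1.3, 0.1, -1.0]
opening: 0.0299
```

Call:
jog_arm(commands=[[0, 0, -2, 0], [0, 0, -2, 0], [0, 0, -2, 0], [0, 0, 0, 0], [0, 0, 0, 0], [0, 0, 0, 0], [0, 0, 0, 0], [0, 0, 0, 0], [0, 0, 0, 0], [0, 0, 0, 0]])

```text
clock: 9.97
tool_pos: [0.5524, 0.2568, 0.0247]
orientation: [180.0, 0.0, -180.0]
force: [1.9, 2.0, 3.4]
opening: 0.0297
```

```bash
python3 - <<'E'
from h import *
d={}
for n in ['wrist','side']:
    o=get_obs(); print(o['tool_pos'],o['orientation'],o['force'],o['moment'])
    c=cam(n); d[n]=c
save('w8c',cv2.resize(d['wrist'][0][50:290,230:410],None,fx=4,fy=2.5,interpolation=cv2.INTER_CUBIC))
save('d8c',cv2.resize(d['side'][0][280:370,160:280],None,fx=6,fy=6,interpolation=cv2.INTER_CUBIC))
E
```

```text
[0.55237978 0.2568087  0.02471927] [ 1.79969963e+02  3.38898873e-02 -1.79997224e+02] [1.85906914 2.01144295 3.43635516] [ 0.88822223 -0.42052135 -0.03530345]
[0.55232111 0.25676784 0.02468236] [1.79973675e+02 2.81165449e-02 1.79999541e+02] [1.77029895 2.40760542 3.17774882] [ 0.85633733 -0.42709165 -0.01770864]
```

View pics/w8c.png

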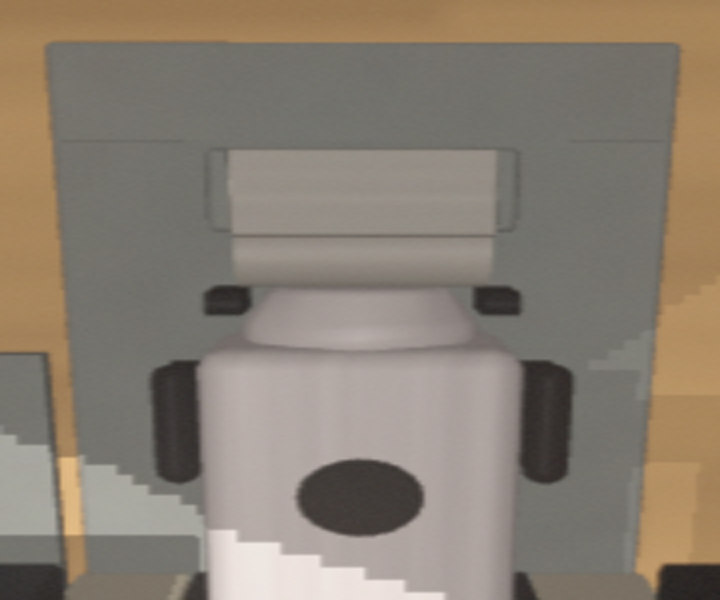

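View pics/d8c.png

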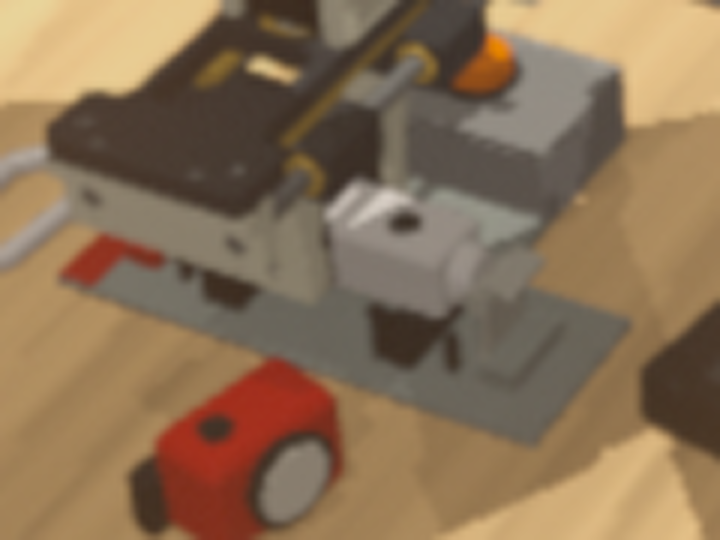

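The light is between the cheeks with its nose starting against the lip, and the force is small. I'll push on.

Call:
jog_arm(commands=[[0, 0, -1.5, 0], [0, 0, -1.5, 0], [0, 0, -1.5, 0], [0, 0, -1.5, 0], [0, 0, 0, 0], [0, 0, 0, 0], [0, 0, 0, 0], [0, 0, 0, 0], [0, 0, 0, 0], [0, 0, 0, 0]])

```text
clock: 10.9
tool_pos: [0.5517, 0.2561, 0.0181]
orientation: [-180.0, -0.1, 180.0]
force: [3.0, -0.8, -7.1]
opening: 0.0298
```

Call:
jog_arm(commands=[[0, 0, -1, 0], [0, 0, -1, 0], [0, 0, -1, 0], [0, 0, 0, 0], [0, 0, 0, 0], [0, 0, 0, 0], [0, 0, 0, 0], [0, 0, 0, 0], [0, 0, 0, 0], [0, 0, 0, 0]])

```text
clock: 11.73
tool_pos: [0.5522, 0.2567, 0.0162]
orientation: [180.0, 0.0, -180.0]
force: [-0.9, -0.5, 5.9]
opening: 0.0295
```

```bash
python3 - <<'E'
from h import *
import pickle
d={}
for n in ['wrist','side']:
    o=get_obs(); print(o['tool_pos'],o['orientation'],o['force'],o['moment'])
    c=cam(n); d[n]=c
pickle.dump(d,open('d9.pkl','wb'))
save('w9c',cv2.resize(d['wrist'][0][50:290,230:410],None,fx=4,fy=2.5,interpolation=cv2.INTER_CUBIC))
save('d9c',cv2.resize(d['side'][0][280:370,160:280],None,fx=6,fy=6,interpolation=cv2.INTER_CUBIC))
E
```

```text
[0.55222494 0.25673105 0.01617763] [ 1.79973975e+02  3.07035355e-02 -1.79994021e+02] [-0.94643318 -0.51013643  5.91467222] [-0.15021019  0.13192083 -0.0023236 ]
[0.55225084 0.25670432 0.01621639] [ 1.79973782e+02  3.27806817e-02 -1.79994105e+02] [ 0.49350718 -0.64614391  6.5798935 ] [-0.17180927  0.12176327 -0.00969654]
```

View pics/w9c.png

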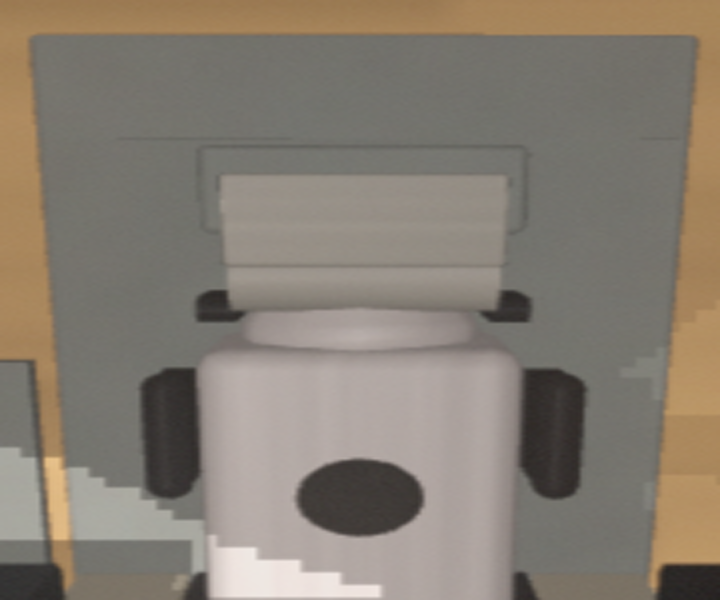

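View pics/d9c.png

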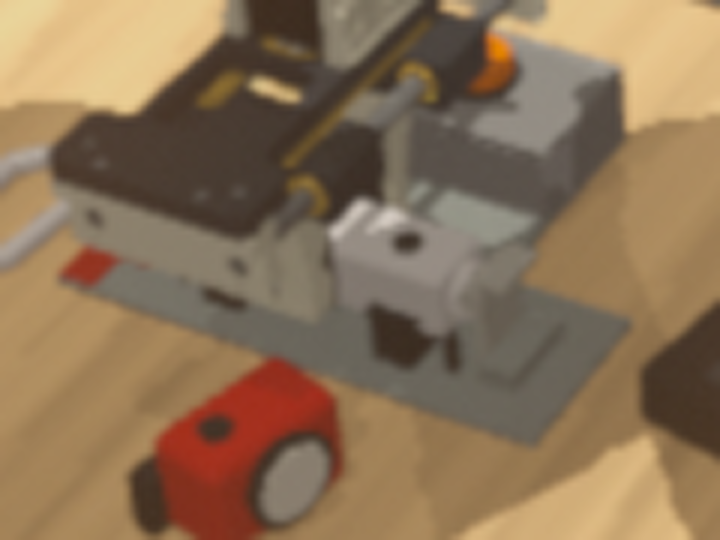

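The plain lip is now over the nose. The force went through the snap (-7 N) and then rose to +6 N on the saddles. I'll let go and go up.

Call:
jog_arm(commands=[[0, 0, 0, 0], [0, 0, 0, 0], [0, 0, 0, 0], [0, 0, 0, 0], [0, 0, 0, 0], [0, 0, 10, 0], [0, 0, 30, 0], [0, 0, 40, 0], [0, 0, 20, 0], [0, 0, 0, 0]], fingers=46)

```text
clock: 12.67
tool_pos: [0.5548, 0.2583, 0.1221]
orientation: [179.7, 0.4, -179.9]
force: [1.1, 0.9, 0.3]
opening: 0.046
```

Call:
jog_arm(commands=[[20, -10, 10, 0], [30, -10, 10, 0], [30, -10, 10, 0], [0, 0, 0, 0], [0, 0, 0, 0], [0, 0, 0, 0], [0, 0, 0, 0], [0, 0, 0, 0], [0, 0, 0, 0], [0, 0, 0, 0]], fingers=0)

```text
clock: 13.5
tool_pos: [0.6316, 0.2268, 0.1457]
orientation: [180.0, -0.0, -180.0]
force: [-0.6, -0.2, 0.1]
opening: 0.0004
```

```bash
python3 - <<'E'
from h import *
import pickle
d={}
for n in ['wrist','side']:
    o=get_obs(); print(o['tool_pos'],o['orientation'],o['force'],o['opening'])
    c=cam(n); d[n]=c
pickle.dump(d,open('d10.pkl','wb'))
save('w10',d['wrist'][0])
save('d10c',cv2.resize(d['side'][0][280:370,160:280],None,fx=6,fy=6,interpolation=cv2.INTER_CUBIC))
E
```

```text
[0.63162298 0.22681961 0.14565675] [ 1.79999694e+02 -3.59422920e-03 -1.79964802e+02] [-0.57557144 -0.24819318  0.08270021] 0.0004420948320268067
[0.63172487 0.22679206 0.14565524] [ 1.79997755e+02 -2.97012760e-04 -1.79968503e+02] [-0.63671336  0.04177861 -0.03190278] 5.379933168665204e-05
```

View pics/w10.png

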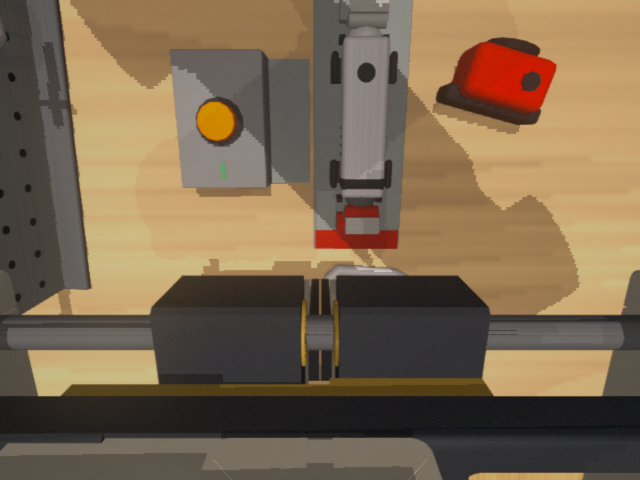

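View pics/d10c.png

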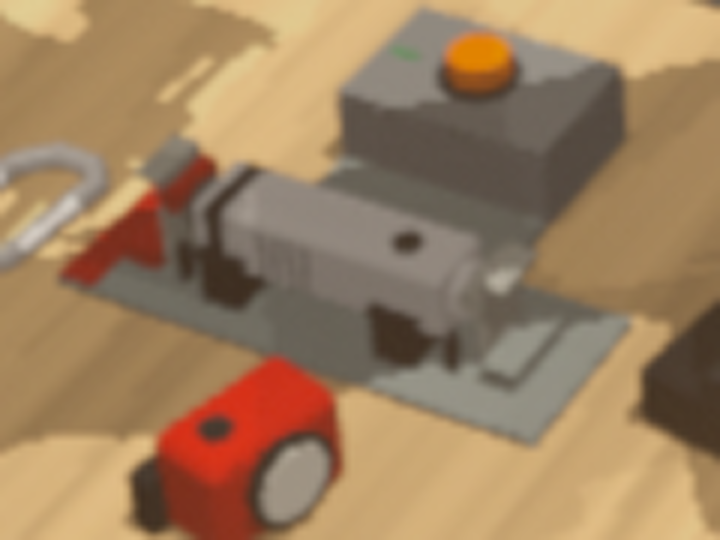

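Both views show the light in the saddles, released. In the wrist view the dot is at (366,72) and the lens end is at the red clip, (360,205). I'll check that both lips are over the noses and measure.

```bash
python3 - <<'E'
from h import *
import pickle
d=pickle.load(open('d10.pkl','rb')); c=d['wrist']; im=c[0]
save('w10c',cv2.resize(im[0:255,295:425],None,fx=4,fy=2.35,interpolation=cv2.INTER_CUBIC))
m=(im.max(2)[60:85,355:378]<60).astype(np.uint8); n,l,s,ce=cv2.connectedComponentsWithStats(m)
i=1+np.argmax(s[1:,4]); p=ce[i]+[355,60]; print('dot',p,ray(c,p,.040))
i2=im.astype(int); m=((i2[:,:,0]>150)&(i2[:,:,2]<60)&(i2[:,:,1]>80)&(i2[:,:,1]<190)).astype(np.uint8)
n,l,s,ce=cv2.connectedComponentsWithStats(m)
for i in range(1,n):
    if s[i,4]>150: print(s[i],ce[i],'btn',ray(c,ce[i],.048))
print('red end',ray(c,(316,248),.004),ray(c,(398,248),.004))
E
```

```text
dot [366.04471545  72.1300813 ] [0.52205046 0.25560711 0.04      ]
[ 197  102   37   39 1134] [215.09435626 120.63051146] btn [0.55243357 0.15797581 0.048     ]
red end [0.65195644 0.22279462 0.004     ] [0.65177487 0.29088234 0.004     ]
```

View pics/w10c.png

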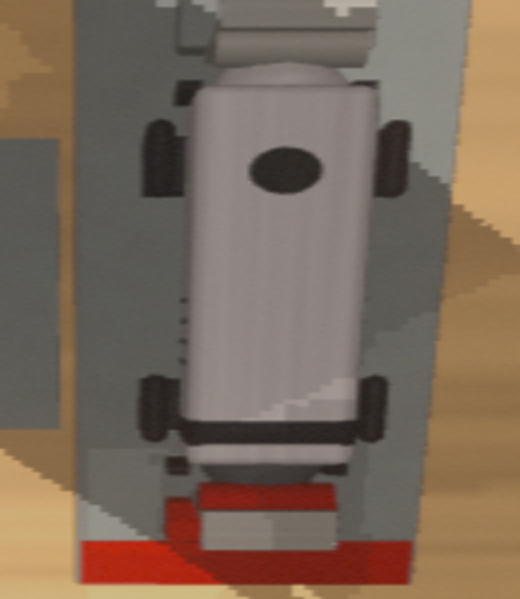

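Both lips cover the noses. The light's centre measures (0.552, 0.2556) against a holder centre of (0.552, 0.256). Next is the button at (0.552, 0.158). I'll turn the tool 90° so the gripper's long side keeps clear of the pegboard.

Call:
jog_arm(commands=[[-9, -7, 0, 7], [-10, -9, 0, 7], [-10, -9, 0, 7], [-10, -9, 0, 7], [-10, -9, 0, 7], [-10, -9, 0, 7], [-10, -9, 0, 7], [-10, -8, 0, 7], [0, 0, 0, 7], [0, 0, 0, 7]])

```text
clock: 14.43
tool_pos: [0.5526, 0.1571, 0.146]
orientation: [-180.0, 0.0, -109.7]
force: [-0.1, -0.2, 0.6]
opening: 0.0003
```

Call:
jog_arm(commands=[[0, 0, 0, 7], [0, 0, 0, 7], [0, 0, 0, 6], [0, 0, -20, 0], [0, 0, -25, 0], [0, 0, -20, 0], [0, 0, -10, 0], [0, 0, 0, 0], [0, 0, 0, 0], [0, 0, 0, 0]])

```text
clock: 15.27
tool_pos: [0.5539, 0.1579, 0.0717]
orientation: [-179.9, 0.0, -90.0]
force: [0.4, 0.0, 0.3]
opening: 0.0003
```

```bash
python3 - <<'E'
from h import *
import pickle
d={}
for n in ['wrist','side']:
    o=get_obs(); print(o['tool_pos'],o['orientation'],o['force'],o['opening'])
    c=cam(n); d[n]=c
pickle.dump(d,open('d11.pkl','wb'))
save('w11',d['wrist'][0])
save('d11c',cv2.resize(d['side'][0][230:350,140:300],None,fx=4.5,fy=4.5,interpolation=cv2.INTER_CUBIC))
E
```

```text
[0.55391782 0.15793599 0.07174735] [-1.79912324e+02  3.36375790e-02 -8.99778709e+01] [0.37944791 0.04646297 0.32922937] 0.0003371892927806449
[0.55399684 0.15802439 0.07194631] [-1.79888180e+02  5.51337003e-02 -8.99820182e+01] [1.21219904 0.02747236 0.45019891] 0.0005615041301335361
```

View pics/w11.png

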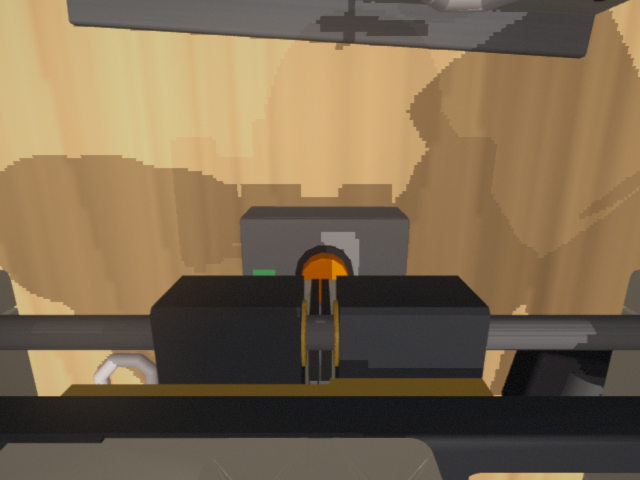

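View pics/d11c.png

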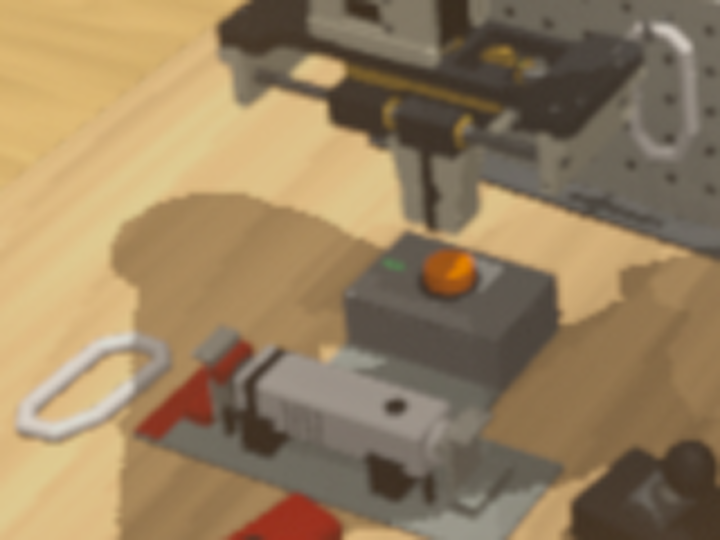

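The button at (326,268) is under the closed fingertips, which sit about 1.5 mm too far in +x. I'll correct that and press down to about 39.5 mm.

Call:
jog_arm(commands=[[-1.5, 0, 0, 0], [0, 0, -10, 0], [0, 0, -10, 0], [0, 0, -6, 0], [0, 0, -3, 0], [0, 0, -2, 0], [0, 0, 0, 0], [0, 0, 0, 0], [0, 0, 0, 0], [0, 0, 0, 0]])

```text
clock: 16.2
tool_pos: [0.5517, 0.1576, 0.0398]
orientation: [-180.0, 0.0, -90.0]
force: [-2.8, 0.1, 10.6]
opening: 0.0004
```

10.6 N at z = 39.8 mm means it's fully pressed. I'll back off and look at the button's height.

Call:
jog_arm(commands=[[0, 0, 5, 0], [0, 0, 10, 0], [0, 0, 20, 0], [0, 0, 20, 0], [0, 0, 10, 0], [0, 0, 0, 0], [0, 0, 0, 0], [0, 0, 0, 0], [0, 0, 0, 0], [0, 0, 0, 0]])

```text
clock: 17.03
tool_pos: [0.5511, 0.1571, 0.1035]
orientation: [179.9, -0.1, -90.0]
force: [-0.0, 0.1, -0.3]
opening: 0.0006
```

```bash
cat > btn.py <<'E'
from h import *
import pickle
def run(tag):
    c=cam('side'); o=get_obs(); print(o['clock'],o['tool_pos'],o['force'])
    ref=pickle.load(open('d11.pkl','rb'))['side']
    a=ref[0][270:320,205:270]; b=c[0][270:320,205:270]
    for im in (a,b):
        i=im.astype(int); m=(i[:,:,0]>100)&(i[:,:,0]>2*i[:,:,2])&(i[:,:,0]-i[:,:,1]>45)
        ys,xs=np.nonzero(m); print('orange px',m.sum(),'rows',ys.min()+270,ys.max()+270,'centroid',xs.mean()+205,ys.mean()+270)
    for z in (.048,.043): print('expected top centre',z,proj(c,(.552,.158,z)))
    save(tag,cv2.resize(np.hstack([a,b]),None,fx=6,fy=6,interpolation=cv2.INTER_CUBIC))
E
python3 -c "
from btn import run; run('b1')"
```

```text
17.0833 [0.55119528 0.15723733 0.10368837] [ 0.25107508  0.10344147 -0.47241524]
orange px 89 rows 286 294 centroid 239.4494382022472 289.8988764044944
orange px 90 rows 285 294 centroid 239.6 289.7
expected top centre 0.048 [239.49161058 287.50245115]
expected top centre 0.043 [239.62852788 289.28554826]
```

View pics/b1.png

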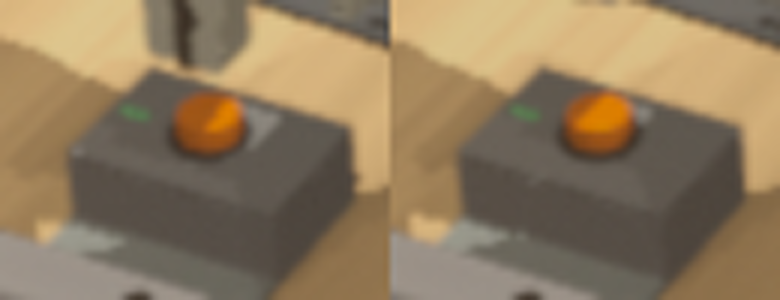

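Before (left) and after (right) look the same, with 89 and 90 orange pixels over the same rows. The button popped up again, so the first click didn't catch. I'll click again.

Call:
jog_arm(commands=[[0.5, 0.5, -15, 0], [0, 0, -20, 0], [0, 0, -15, 0], [0, 0, -8, 0], [0, 0, -4, 0], [0, 0, -2.2, 0], [0, 0, 0, 0], [0, 0, 0, 0], [0, 0, 0, 0], [0, 0, 0, 0]])

```text
clock: 17.92
tool_pos: [0.5514, 0.1575, 0.0404]
orientation: [179.9, -0.1, -90.0]
force: [-3.0, -0.6, 5.4]
opening: 0.0004
```

Call:
jog_arm(commands=[[0, 0, 5, 0], [0, 0, 10, 0], [0, 0, 20, 0], [0, 0, 20, 0], [0, 0, 10, 0], [0, 0, 0, 0], [0, 0, 0, 0], [0, 0, 0, 0], [0, 0, 0, 0], [0, 0, 0, 0]])

```text
clock: 18.75
tool_pos: [0.5516, 0.1577, 0.1045]
orientation: [179.9, -0.0, -90.0]
force: [0.2, -0.2, 0.1]
opening: 0.0001
```

```bash
python3 -c "
from btn import run; run('b2')"
```

```text
18.8 [0.55168239 0.15772766 0.10452288] [ 0.21404711  0.63970665 -0.67067752]
orange px 89 rows 286 294 centroid 239.4494382022472 289.8988764044944
orange px 73 rows 287 294 centroid 239.31506849315068 290.6986301369863
expected top centre 0.048 [239.49161058 287.50245115]
expected top centre 0.043 [239.62852788 289.28554826]
```

View pics/b2.png

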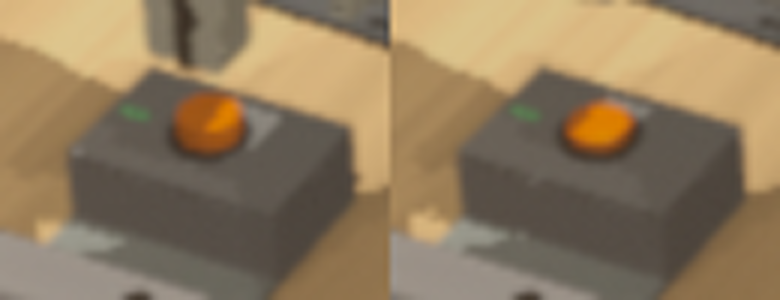

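Now the button is clearly lower: its top row went from 286 to 287, its centroid from 289.9 to 290.7, and the side rim has shrunk. It's locked. I'll approach for the light touch in small steps.

Call:
jog_arm(commands=[[0, 0, -15, 0], [0, 0, -20, 0], [0, 0, -15, 0], [0, 0, -6, 0], [0, 0, -2.5, 0], [0, 0, 0, 0], [0, 0, 0, 0], [0, 0, 0, 0], [0, 0, 0, 0], [0, 0, 0, 0]])

```text
clock: 19.63
tool_pos: [0.5524, 0.1582, 0.0476]
orientation: [-179.9, 0.0, -90.0]
force: [0.2, -0.0, -0.0]
opening: 0.0006
```

Call:
jog_arm(commands=[[0, 0, -0.5, 0], [0, 0, 0, 0], [0, 0, 0, 0], [0, 0, -0.5, 0], [0, 0, 0, 0], [0, 0, 0, 0], [0, 0, 0, 0], [0, 0, 0, 0], [0, 0, 0, 0], [0, 0, 0, 0]])

```text
clock: 20.47
tool_pos: [0.5521, 0.158, 0.0458]
orientation: [180.0, -0.0, -90.0]
force: [-0.3, 0.6, -0.4]
opening: 0.0001
```

Call:
jog_arm(commands=[[0, 0, -0.5, 0], [0, 0, 0, 0], [0, 0, 0, 0], [0, 0, -0.5, 0], [0, 0, 0, 0], [0, 0, 0, 0], [0, 0, 0, 0], [0, 0, 0, 0], [0, 0, 0, 0], [0, 0, 0, 0]])

```text
clock: 21.3
tool_pos: [0.5521, 0.158, 0.0449]
orientation: [-180.0, -0.0, -90.0]
force: [0.0, 0.8, -0.3]
opening: 0.0009
```

Call:
jog_arm(commands=[[0, 0, -0.5, 0], [0, 0, 0, 0], [0, 0, 0, 0], [0, 0, 0, 0], [0, 0, 0, 0], [0, 0, 0, 0], [0, 0, 0, 0], [0, 0, 0, 0], [0, 0, 0, 0], [0, 0, 0, 0]])

```text
clock: 22.13
tool_pos: [0.5521, 0.158, 0.0444]
orientation: [180.0, -0.0, -90.0]
force: [-0.1, -0.5, 0.1]
opening: 0.0006
```

Call:
jog_arm(commands=[[0, 0, -0.5, 0], [0, 0, 0, 0], [0, 0, 0, 0], [0, 0, 0, 0], [0, 0, 0, 0], [0, 0, 0, 0], [0, 0, 0, 0], [0, 0, 0, 0], [0, 0, 0, 0], [0, 0, 0, 0]])

```text
clock: 22.97
tool_pos: [0.5521, 0.158, 0.0439]
orientation: [180.0, -0.0, -90.0]
force: [0.3, 0.0, 0.1]
opening: 0.0001
```

Call:
jog_arm(commands=[[0, 0, -0.4, 0], [0, 0, 0, 0], [0, 0, 0, 0], [0, 0, 0, 0], [0, 0, 0, 0], [0, 0, 0, 0], [0, 0, 0, 0], [0, 0, 0, 0], [0, 0, 0, 0], [0, 0, 0, 0]])

```text
clock: 23.8
tool_pos: [0.5521, 0.158, 0.0434]
orientation: [180.0, 0.0, -90.0]
force: [-0.1, 0.3, -0.5]
opening: 0.0002
```

Call:
jog_arm(commands=[[0, 0, -0.4, 0], [0, 0, 0, 0], [0, 0, 0, 0], [0, 0, 0, 0], [0, 0, 0, 0], [0, 0, 0, 0], [0, 0, 0, 0], [0, 0, 0, 0], [0, 0, 0, 0], [0, 0, 0, 0]])

```text
clock: 24.63
tool_pos: [0.5521, 0.158, 0.0431]
orientation: [-180.0, 0.0, -90.0]
force: [-1.2, 0.4, 3.4]
opening: 0.0002
```

Contact came at z = 43.1 mm with about 3.4 N. That's below the 4.5 N locked spring, and the height confirms it's locked. I'll back off.

Call:
jog_arm(commands=[[0, 0, 2, 0], [0, 0, 5, 0], [0, 0, 15, 0], [0, 0, 30, 0], [0, 0, 30, 0], [0, 0, 20, 0], [0, 0, 0, 0], [0, 0, 0, 0], [0, 0, 0, 0], [0, 0, 0, 0]])

```text
clock: 25.47
tool_pos: [0.5514, 0.1576, 0.144]
orientation: [179.9, -0.0, -90.0]
force: [0.8, 0.3, -0.5]
opening: 0.0007
```

```bash
python3 - <<'E'
from btn import run
from h import *
run('b3')
c=cam('side'); a=cv2.resize(c[0][230:380,140:320],None,fx=4,fy=4,interpolation=cv2.INTER_CUBIC); save('d12',a)
E
```

```text
25.5167 [0.55143561 0.15761154 0.14388823] [-0.53695286 -0.36540054  0.22655278]
orange px 89 rows 286 294 centroid 239.4494382022472 289.8988764044944
orange px 71 rows 287 294 centroid 239.1549295774648 290.7042253521127
expected top centre 0.048 [239.49161058 287.50245115]
expected top centre 0.043 [239.62852788 289.28554826]
```

View pics/d12.png

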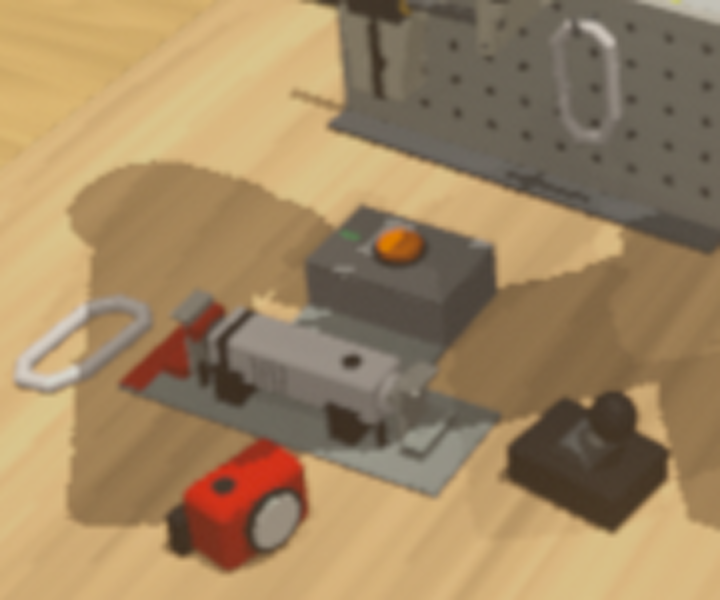

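The button is still locked (71 orange pixels, centroid row 290.7). The flashlight is level in the holder with its lens at the red clip. The headlamp, carabiner and toggle stand as before, and the arm is clear of everything. I'll hand the job in.

```bash
python3 -c "
from plant import close_job; print(close_job())"
```

```text
the job is handed in; nothing more can be done
None
```

The flashlight is in the charging holder and the button is locked down. I handed the job in at about 25.6 s of the allowed 67 s; it gave no verdict.

- **Flashlight:** I took the smaller white light from the tray and pushed it down until it snapped under both clips, then let go. It measured at (0.552, 0.256) against a holder centre of (0.552, 0.256). It is level, dot up, with the lens at the red clip and both lips over the noses.
- **Button:** The first full press (10.6 N at 39.8 mm) did not catch. After the second press (5.4 N, with the tip reading 40.4 mm) the side view showed the button lower.
- **Light touch:** The re-touch met the button at 43.1 mm, where a locked button should be. It read about 3.4 N, slightly over the 3 N guidance but under the 4.5 N locked spring. A picture after backing off showed the button still locked.
- **Other items:** In the last side view the headlamp, carabiner and toggle looked unmoved. I last saw the whistle, unmoved, just before closing the fingers on the flashlight, and I took no picture of the tray after lifting the light out.
- **Disagreement:** The scene camera put the holder about 4 mm further in +y than the wrist camera. I went with the close wrist view, and the fit bore it out.

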